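Stack the twin box on the parcel scale

TASK

The two long lidded boxes go out as one consignment and must be weighed together. Pick up the long box that stands on the bench and stack it squarely on its twin on the scale, so that its four corner feet sit down in the corner recesses of the twin's lid, and let go; set it down, do not drop it. Leave the twin standing where it is on the scale, and leave the short box and the tape roll alone.

Things in the scene. Friction and masses are not known exactly. Their poses are not given: they have to be found in the camera images.
- long_box_center (a point): Box to move: grey plastic, black lid latched on (one rigid piece), 130 mm long (x), 62 wide (y), 60 high, about 0.35 kg. On the bench. Point: its centre, 30 mm above its underside; z up. Sides flush, 62 mm apart from 12 to 50 mm height: grip across the width from above. Four corner feet, 3 mm in from the edges, each 14 mm (x) by 9 (y), 12 high. May go on either way round.
- base_box_center (a point): Its twin, same shape, about 0.6 kg, loose on the scale's fixed steel pan (200 x 220 mm, 50 mm high). Point: its centre, 30 mm above its underside; z up. Lid: raised grey cross, its top 60 mm above the underside, and four black corner recesses, 26 mm (x) by 21 (y), 10 deep, open to the outside. Long box seated: its centre is 50 mm above this one, with about 9 mm of play each way.
- short_box_center (a point): Bystander: a box of the same make and look, only 90 mm long (x), 62 wide (y), 60 high. It and the long box stand in two places on the bench, either way about. Point: its centre, 30 mm above its underside; z up.
- tape: Bystander: a cardboard-brown roll of tape lying flat on the bench, outer diameter 100 mm, hole 76 mm, 48 mm high. Origin: centre of its underside; z up.
Things that resemble listed ones, but are neither listed nor needed, are in the scene too. What is shaped like the part that bears long_box_center but green is not meant.

How it is judged:
By the outcome, as a careful person would: the job done as asked, in the order asked, and still so for the second after the job is handed in, with the robot touching nothing.
It also fails if it takes over 38 s, if anything falls off the work surface, if the arm or the gripper's body presses on something with over 40 N, if the wrist force passes 120 N, or if a joint passes its speed limit or range.

ROBOT

A 6-joint arm with a two-finger parallel gripper is mounted at the origin on the work surface. World frame = base frame: x ahead of the robot, y to its left, z up, the work surface at z = 0. Lengths are in mm, angles in degrees, forces in N, time in s.
With the tool pointing down it reaches from about 250 to 775 mm from the base axis. Payload 4 kg.
Tool frame: the origin (TCP) lies midway between the tips of the shut fingers; the grasp point (between the pads) lies 19 mm behind it; z points along the fingers, x is the direction in which the jaws open and shut, and the axes are right-handed (so a half turn about z gives the same grasp; the last joint's range is limited). The gripper opens to 85 mm and grips with 20 to 120 N. Pads are 22 mm wide; open, the fingers measure 114 mm over their backs; the gripper's body (76 mm by 85 mm) begins 54 mm behind the grasp point. The pads swing forward as they close: fully open they stand 13 mm farther back than shut.
Start: joints at [-82.168, 4.996, 78.535, -0, 96.463, -5.907], TCP at [130.625, -534.28, 231.341] pointing down, gripper open.
Joint ranges: [-177.83, 177.83], [-43.37, 116.18], [15.69, 146.23], [-61.86, 241.86], [9.47, 152.12], [-147.06, 147.06]. Speed limits (degrees/s): [159.86, 159.86, 180, 180, 180, 180].

INTERFACE

Orientations are given as [roll, pitch, yaw] about the fixed x, y, z axes, in that order (R = Rz(yaw) Ry(pitch) Rx(roll)).
In Python, from plant import get_obs, get_image, calibration, sign_off gives the robot as it stands.
- The arm moves only by the tool send_rows, never from a script. Its argument "targets" is a list of rows, each an object of numbers: "claw": the closure, from 0 (fully open) to 1 (shut); "dx", "dy", "dz": the shift along the tool's x, y, z in m; "twist": the turn about the tool's z in rad. In form: [{"claw": .., "dx": .., "dy": .., "dz": .., "twist": ..}, ...]. A call has exactly 10 rows; each row is the pose to reach, as a shift and turn from the pose commanded when the call began, along the tool's axes at that moment; what a row does not reach only later rows make up. A row lasts 1/8 s, in which the tool goes at most 62.5 mm and 10.7 degrees, less where a joint would pass 70% of its speed; a pose out of reach is approached as far as the arm can. A call with a gripper value outside its range is refused whole. The fingers move at their own pace and stop on an object; the grip force is fixed at half the most. Time passes only in rows, so rows that repeat a pose let the fingers close, or fill a call up. It gives the time, the measured TCP pose, the force and the opening at its end, in the units of the state.
- get_obs(): the state, without advancing time (a new reading comes with each control period).
- get_image(name): name is "side" or "top"; returns the picture (420x560x3 uint8, blue, green, red); there is no depth.
- calibration(name): a dict with "K" (3x3 intrinsics, pixels), "k1" (the pictures are not rectified: a ray, as slopes to the right and down, at radius r is drawn at 1 + k1 r^2 times it, then the intrinsics apply), "rvec" (rotation vector, rad) and "tvec" (3), from world to camera coordinates, as OpenCV has them. Camera axes: x right, y down, z forward; pixel columns grow to the right and rows downward; lengths in mm; the calibration is good to about 2 mm. A picture is of the moment at which its call begins. calibration takes no time and is no camera call.
- sign_off(): hands the job in, once; it reports no verdict.
The state is a dict: "clock": time; "joint_positions": joint angles; "qvel": joint speeds; "joint_efforts": joint torques, N m; "tcp_pos": TCP position; "orientation": TCP orientation; "contact_force": force on the tool from outside, world axes, zero at the start; "torque": the same for the moment, N m; "opening": opening from 0.0 (shut) to 1.0 (fully open).
Only numpy, scipy, OpenCV 4.12 (cv2) and the standard library are available. Lean on these libraries where they do the work, as an engineer would, in place of code of your own. Each camera call takes 0.05 s, during which the arm holds its last target.

## Working session

There is one attempt and no reset: what is moved stays moved. The work goes in short steps, Python scripts to look and compute and a tool call to move; the robot and the scene stay as the last step left them, time stands still between calls to the robot, and variables do not carry over. Pictures are saved under pics/ and viewed, and the job is handed in when it is done.

Besides the shell and the picture viewer there is one more tool, called after "Emit:" by a JSON object that holds its "name" and its "arguments". send_rows: Moves the arm, as the interface text tells. Its arguments: {"type":"object","properties":{"targets":{"type":"array","items":{"type":"object","properties":{"claw":{"type":"number"},"dx":{"type":"number"},"dy":{"type":"number"},"dz":{"type":"number"},"twist":{"type":"number"}}}}},"required":["targets"]}

```bash
mkdir -p pics; ls
python3 - <<'E'
from plant import *
import cv2
o=get_obs();print(o)
for n in("side","top"):
    cv2.imwrite(f"pics/{n}0.png",get_image(n));print(n,calibration(n))
E
```

```text
pics
{'clock': 0.0, 'joint_positions': array([-8.21663865e+01,  5.04310542e+00,  7.86267052e+01,  8.31321067e-04,
        9.64644263e+01, -5.90768785e+00]), 'qvel': array([-0.05734039, -0.00062566,  0.04861382, -0.03970848, -0.08093277,
       -0.06447185]), 'joint_efforts': array([-1.78853006e-03, -3.51861262e+01, -3.13274717e+01, -1.71489251e-04,
        1.08100357e-02,  1.18366628e-05]), 'tcp_pos': array([ 130.5713907 , -533.74861819,  230.08366895]), 'orientation': array([-1.79985362e+02,  1.33438966e-01, -7.62585889e+01]), 'contact_force': array([-0.10388045,  0.1501021 , -0.43983942]), 'torque': array([ 0.00243918, -0.0314285 ,  0.00908317]), 'opening': 0.9983293156096751}
side {'K': array([[522.51975138,   0.        , 282.19775657],
       [  0.        , 522.51975138, 197.51398364],
       [  0.        ,   0.        ,   1.        ]]), 'k1': -0.012985155853814616, 'rvec': array([ 2.33354685, -0.13190795,  0.06882104]), 'tvec': array([-607.34923174,   47.00060835, 1170.20076124])}
top {'K': array([[491.27996601,   0.        , 275.07682827],
       [  0.        , 491.27996601, 210.05802665],
       [  0.        ,   0.        ,   1.        ]]), 'k1': 0.004775700098699205, 'rvec': array([ 2.14155973, -2.12312368,  0.21112377]), 'tvec': array([ -61.06483044,  571.87419623, 1136.26864088])}
```

View pics/side0.png

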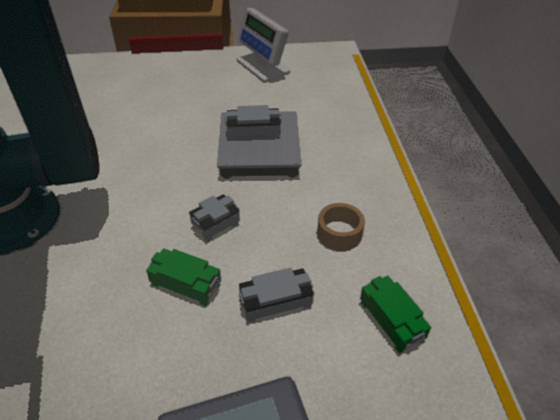

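View pics/top0.png

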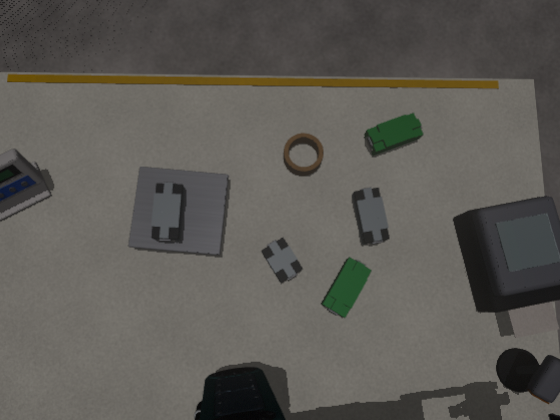

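Candidates: the grey long box at top (371,216) / side (276,292); the grey short box at top (282,260) / side (215,215); the twin on the pan at top (168,212); green decoys at top (394,133) and (346,288). By the description (long, grey, on the bench) I choose (371,216). Next a close crop to check it.

```bash
cat > h.py <<'E'
import numpy as np,cv2
from plant import calibration
def cal(n):
    c=calibration(n);return c['K'],np.array([c['k1'],0,0,0,0.]),cv2.Rodrigues(np.array(c['rvec']))[0],np.array(c['tvec']).ravel()
def plane(n,p,z):
    K,d,R,t=cal(n);p=np.array(p,float).reshape(-1,1,2)
    u=cv2.undistortPoints(p,K,d).reshape(-1,2);r=np.c_[u,np.ones(len(u))]@R;c=-R.T@t
    return c+r*((z-c[2])/r[:,2])[:,None]
def proj(n,P):
    K,d,R,t=cal(n);return cv2.projectPoints(np.array(P,float).reshape(-1,3),R,t,K,d)[0].reshape(-1,2)
E
python3 - <<'E'
from h import *
a=cv2.imread('pics/top0.png');b=cv2.imread('pics/side0.png')
c=[a[170:270,320:420],a[160:260,120:220],a[210:310,235:335]]
d=[b[250:330,230:330],b[95:175,215:315],b[180:260,170:270]]
c=[cv2.resize(x,(260,260),interpolation=cv2.INTER_CUBIC) for x in c];d=[cv2.resize(x,(260,208),interpolation=cv2.INTER_CUBIC) for x in d]
im=np.vstack([np.hstack(c),np.hstack(d)]);cv2.imwrite('pics/crop.png',np.clip(im*1.5,0,255).astype('uint8'))
E
```

```text
(no output)
```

View pics/crop.png

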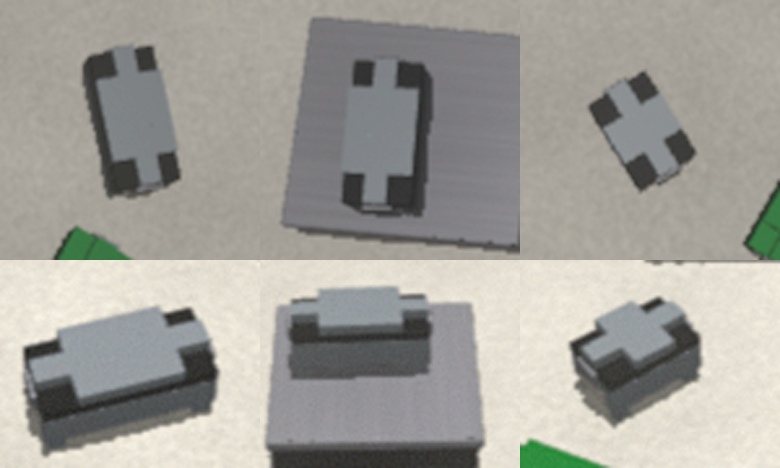

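The crop shows the chosen box long and grey with a black lid (left). The twin is in the middle on the pan, and the short box, with a nearly square cross, is on the right. Next I measure the raised crosses.

```bash
cat > m.py <<'E'
from h import *
def cross(n,im,p,z,dbg=None):
    hsv=cv2.cvtColor(im,cv2.COLOR_BGR2HSV).astype(int);b,g,r=[im[...,i].astype(int) for i in range(3)]
    s=cv2.GaussianBlur(im,(3,3),0).astype(int)
    seed=s[p[1]-2:p[1]+3,p[0]-2:p[0]+3].reshape(-1,3).mean(0)
    m=(np.abs(s-seed).max(2)<22).astype('uint8'); m&=((s[...,0]-s[...,2])>(seed[0]-seed[2])/2).astype('uint8')
    q,lab=cv2.connectedComponents(m,connectivity=4);m=(lab==lab[p[1],p[0]]).astype('uint8')
    if dbg: cv2.imwrite(dbg,cv2.resize(m[p[1]-50:p[1]+50,p[0]-50:p[0]+50]*255,(300,300)))
    ct=max(cv2.findContours(m,0,2)[0],key=cv2.contourArea).reshape(-1,2)
    W=plane(n,ct,z)[:,:2].astype('float32');rc=cv2.minAreaRect(W)
    (c,(w,h),a)=rc
    if w<h:a+=90;w,h=h,w
    mom=plane(n,np.argwhere(m)[:,::-1],z)[:,:2].mean(0)
    return np.round(mom,1),np.round(c,1),round(w,1),round(h,1),round((a+90)%180-90,1),seed.round()
E
python3 - <<'E'
from m import *
P={'long':dict(top=(371,213),side=(276,288),z=60),'base':dict(top=(168,212),side=(254,113),z=110),'short':dict(top=(282,260),side=(215,208),z=60)}
for k,v in P.items():
    for n in('top','side'):
        print(k,n,*cross(n,cv2.imread(f'pics/{n}0.png'),v[n],v['z'],f'pics/m_{k}_{n}.png'))
im=[np.hstack([cv2.imread(f'pics/m_{k}_{n}.png') for n in('top','side')]) for k in('long','base')]
cv2.imwrite('pics/mm.png',np.vstack(im))
E
```

```text
long top [ 563.5 -289.4] [ 563.3 -289.3] 128.2 59.2 10.3 [89. 87. 84.]
long side [ 564.1 -291.4] [ 563.9 -291. ] 128.5 59.6 9.9 [108. 105. 101.]
base top [560.1 197. ] [561.4 200.3] 133.5 70.7 -2.2 [91. 89. 86.]
base side [559.8 195.3] [559.9 196. ] 129.9 58.8 -2.1 [106. 103.  99.]
short top [453.4 -72.2] [453.9 -72. ] 77.7 63.8 -3.8 [99. 97. 94.]
short side [454.2 -72.9] [453.9 -72.3] 73.8 60.6 -6.2 [108. 105. 101.]
```

View pics/mm.png

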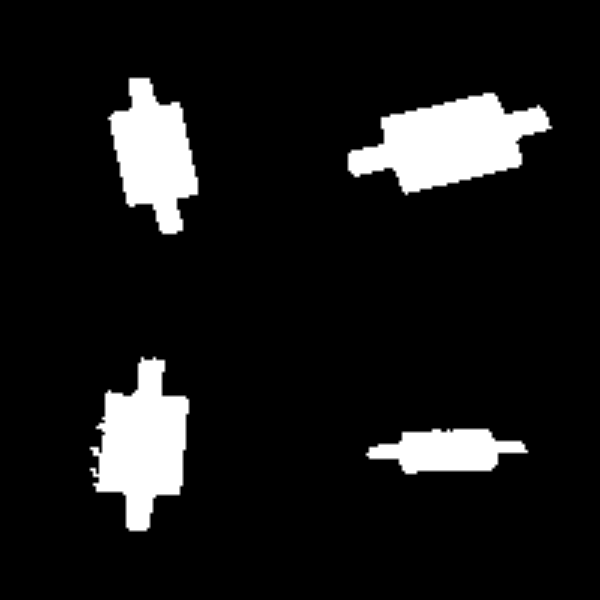

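Run:
```python
from h import *
print(proj('top',[[130.6,-534.3,231],[130.6,-534.3,330],[130.6,-534.3,450],[150,-480,600]]),proj('side',[[130.6,-534.3,231],[130.6,-534.3,330],[130.6,-534.3,450],[300,-600,0]]))
for z in(0,100,200):print(plane('top',[[455,215],[478,310],[555,198],[515,370]],z).round(),plane('side',[[160,415],[292,380]],z).round())
print('green/tape',plane('top',[[346,288],[394,133],[303,154]],40).round())
```

```text
[[525.17958792 423.0532114 ]
 [555.07778702 437.24848594]
 [602.16231167 459.61165664]
 [639.98358693 482.2534019 ]] [[ -52.89760679  391.19913311]
 [ -92.07107256  349.52748895]
 [-153.92461212  283.36672412]
 [ 120.18419523  493.91679172]]
[[ 574. -514.    0.]
 [ 338. -556.    0.]
 [ 621. -773.    0.]
 [ 198. -636.    0.]] [[ 353. -487.    0.]
 [ 576. -451.    0.]]
[[ 556. -475.  100.]
 [ 340. -514.  100.]
 [ 599. -713.  100.]
 [ 211. -587.  100.]] [[ 370. -533.  100.]
 [ 567. -501.  100.]]
[[ 538. -436.  200.]
 [ 341. -472.  200.]
 [ 577. -653.  200.]
 [ 224. -538.  200.]] [[ 388. -578.  200.]
 [ 558. -551.  200.]]
green/tape [[ 388. -227.   40.]
 [ 776. -356.   40.]
 [ 718. -125.   40.]]
```

Emit:
{"name": "send_rows", "arguments": {"targets": [{"claw": 0,"dx": -0.01,"dy": -0.035,"dz": 0,"twist": 0.0},{"claw": 0,"dx": -0.024,"dy": -0.085,"dz": 0,"twist": 0.01},{"claw": 0,"dx": -0.039,"dy": -0.14,"dz": 0,"twist": 0.02},{"claw": 0,"dx": -0.055,"dy": -0.197,"dz": 0,"twist": 0.03},{"claw": 0,"dx": -0.071,"dy": -0.254,"dz": 0,"twist": 0.04},{"claw": 0,"dx": -0.087,"dy": -0.311,"dz": 0,"twist": 0.05},{"claw": 0,"dx": -0.103,"dy": -0.368,"dz": 0,"twist": 0.06},{"claw": 0,"dx": -0.118,"dy": -0.422,"dz": 0,"twist": 0.0635},{"claw": 0,"dx": -0.129,"dy": -0.461,"dz": 0,"twist": 0.0635},{"claw": 0,"dx": -0.134,"dy": -0.4788,"dz": 0,"twist": 0.0635}]}}

```text
clock: 1.35
tcp_pos: [565.2, -288.8, 230.1]
orientation: [179.9, 0.1, -79.8]
contact_force: [0.0, -0.3, 0.5]
opening: 0.998
```

Emit:
{"name": "send_rows", "arguments": {"targets": [{"claw": 0,"dx": 0,"dy": 0,"dz": 0.02,"twist": 0},{"claw": 0,"dx": 0,"dy": 0,"dz": 0.05,"twist": 0},{"claw": 0,"dx": 0,"dy": 0,"dz": 0.08,"twist": 0},{"claw": 0,"dx": 0,"dy": 0,"dz": 0.105,"twist": 0},{"claw": 0,"dx": 0,"dy": 0,"dz": 0.12,"twist": 0},{"claw": 0,"dx": 0,"dy": 0,"dz": 0.13,"twist": 0},{"claw": 0,"dx": 0,"dy": 0,"dz": 0.135,"twist": 0},{"claw": 0,"dx": 0,"dy": 0,"dz": 0.135,"twist": 0},{"claw": 0,"dx": 0,"dy": 0,"dz": 0.135,"twist": 0},{"claw": 0,"dx": 0,"dy": 0,"dz": 0.135,"twist": 0}]}}

```text
clock: 2.6
tcp_pos: [564.3, -290.6, 97.2]
orientation: [-179.9, -0.1, -79.9]
contact_force: [-0.1, 0.6, 0.8]
opening: 1.003
```

Run:
```python
from plant import *
import cv2,numpy as np
o=get_obs();print(o['tcp_pos'],o['orientation'],o['clock'])
a=get_image('side');b=get_image('top')
im=np.hstack([cv2.resize(x,(390,390),interpolation=cv2.INTER_CUBIC) for x in(a[200:330,210:340],b[150:280,310:440])])
cv2.imwrite('pics/hover.png',np.clip(im*1.5,0,255).astype('uint8'))
```

```text
[ 564.30571853 -290.60991111   97.16587046] [-1.79939230e+02 -6.28334858e-02 -7.98918158e+01] 2.6
```

View pics/hover.png

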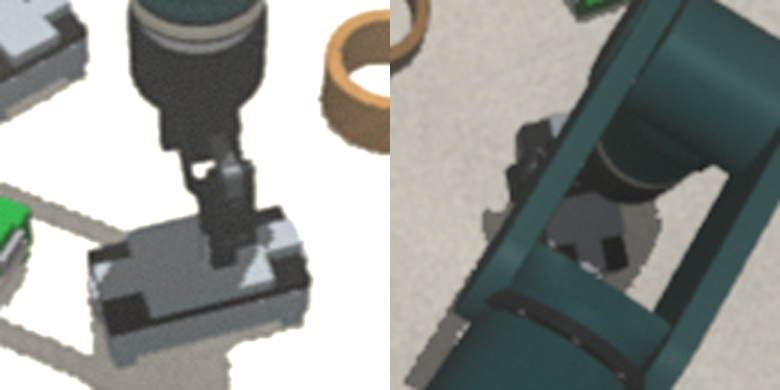

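The gripper stands over the middle of the long box, with the fingers spanning its width. Now I descend and grip.

Emit:
{"name": "send_rows", "arguments": {"targets": [{"claw": 0,"dx": 0,"dy": 0,"dz": 0.015,"twist": 0},{"claw": 0,"dx": 0,"dy": 0,"dz": 0.03,"twist": 0},{"claw": 0,"dx": 0,"dy": 0,"dz": 0.045,"twist": 0},{"claw": 0,"dx": 0,"dy": 0,"dz": 0.058,"twist": 0},{"claw": 0,"dx": 0,"dy": 0,"dz": 0.069,"twist": 0},{"claw": 0,"dx": 0,"dy": 0,"dz": 0.078,"twist": 0},{"claw": 0,"dx": 0,"dy": 0,"dz": 0.084,"twist": 0},{"claw": 0,"dx": 0,"dy": 0,"dz": 0.087,"twist": 0},{"claw": 0,"dx": 0,"dy": 0,"dz": 0.087,"twist": 0},{"claw": 0,"dx": 0,"dy": 0,"dz": 0.087,"twist": 0}]}}

```text
clock: 3.95
tcp_pos: [564.2, -290.6, 9.9]
orientation: [-180.0, -0.0, -79.9]
contact_force: [-0.3, -1.1, 0.2]
opening: 0.996
```

Emit:
{"name": "send_rows", "arguments": {"targets": [{"claw": 0.1,"dx": 0,"dy": 0,"dz": 0,"twist": 0},{"claw": 0.15,"dx": 0,"dy": 0,"dz": 0,"twist": 0},{"claw": 0.2,"dx": 0,"dy": 0,"dz": 0,"twist": 0},{"claw": 0.25,"dx": 0,"dy": 0,"dz": 0,"twist": 0},{"claw": 0.3,"dx": 0,"dy": 0,"dz": 0,"twist": 0},{"claw": 1,"dx": 0,"dy": 0,"dz": 0,"twist": 0},{"claw": 1,"dx": 0,"dy": 0,"dz": 0,"twist": 0},{"claw": 1,"dx": 0,"dy": 0,"dz": 0,"twist": 0},{"claw": 1,"dx": 0,"dy": 0,"dz": 0,"twist": 0},{"claw": 1,"dx": 0,"dy": 0,"dz": 0,"twist": 0}]}}

```text
clock: 5.2
tcp_pos: [564.1, -290.6, 9.7]
orientation: [-180.0, -0.0, -79.9]
contact_force: [-0.4, 0.6, 2.1]
opening: 0.717
```

Emit:
{"name": "send_rows", "arguments": {"targets": [{"claw": 1,"dx": 0,"dy": 0,"dz": -0.008,"twist": 0},{"claw": 1,"dx": 0,"dy": 0,"dz": -0.022,"twist": 0},{"claw": 1,"dx": 0,"dy": 0,"dz": -0.045,"twist": 0},{"claw": 1,"dx": 0,"dy": 0,"dz": -0.07,"twist": 0},{"claw": 1,"dx": 0,"dy": 0,"dz": -0.098,"twist": 0},{"claw": 1,"dx": 0,"dy": 0,"dz": -0.126,"twist": 0},{"claw": 1,"dx": 0,"dy": 0,"dz": -0.151,"twist": 0},{"claw": 1,"dx": 0,"dy": 0,"dz": -0.167,"twist": 0},{"claw": 1,"dx": 0,"dy": 0,"dz": -0.177,"twist": 0},{"claw": 1,"dx": 0,"dy": 0,"dz": -0.18,"twist": 0}]}}

```text
clock: 6.45
tcp_pos: [563.9, -290.4, 189.4]
orientation: [180.0, 0.0, -79.9]
contact_force: [0.8, -0.1, -3.9]
opening: 0.72
```

Run:
```python
from plant import *
import cv2,numpy as np
o=get_obs();print(o['tcp_pos'],o['orientation'],o['contact_force'],o['torque'],o['opening'])
a=get_image('side')
cv2.imwrite('pics/lift.png',np.clip(a*1.3,0,255).astype('uint8'))
y=np.radians(-79.9);X=np.array([np.cos(y),np.sin(y)]);Y=np.array([np.sin(y),-np.cos(y)])
d=np.array([560-563.9,195.8+290.4]);print(d@X,d@Y)
```

```text
[ 563.88409357 -290.35336912  189.42867031] [ 1.79995086e+02  2.96700757e-04 -7.98960398e+01] [ 0.81389203 -0.08086035 -3.92450667] [-0.0186287   0.00044413 -0.01551941] 0.7199899760068601
-479.3493763353298 -81.42373982402384
```

View pics/lift.png

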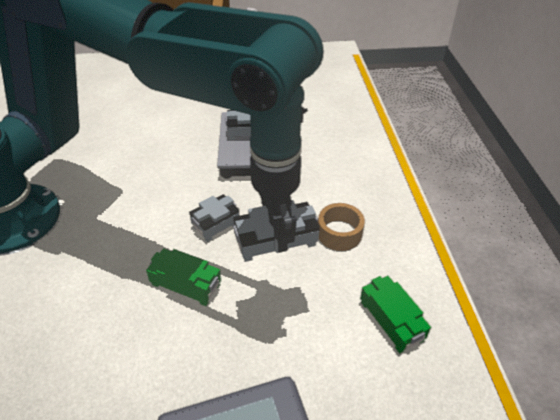

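Emit:
{"name": "send_rows", "arguments": {"targets": [{"claw": 1,"dx": -0.01,"dy": -0.002,"dz": 0,"twist": 0},{"claw": 1,"dx": -0.03,"dy": -0.005,"dz": 0,"twist": 0},{"claw": 1,"dx": -0.06,"dy": -0.01,"dz": 0,"twist": 0},{"claw": 1,"dx": -0.095,"dy": -0.016,"dz": 0,"twist": 0},{"claw": 1,"dx": -0.13,"dy": -0.022,"dz": 0,"twist": 0},{"claw": 1,"dx": -0.165,"dy": -0.028,"dz": 0,"twist": 0},{"claw": 1,"dx": -0.2,"dy": -0.034,"dz": 0,"twist": 0},{"claw": 1,"dx": -0.235,"dy": -0.04,"dz": 0,"twist": 0},{"claw": 1,"dx": -0.27,"dy": -0.046,"dz": 0,"twist": 0},{"claw": 1,"dx": -0.3,"dy": -0.051,"dz": 0,"twist": 0}]}}

```text
clock: 7.75
tcp_pos: [560.4, 16.8, 188.9]
orientation: [180.0, 0.1, -79.8]
contact_force: [-0.6, -0.3, -3.5]
opening: 0.72
```

Emit:
{"name": "send_rows", "arguments": {"targets": [{"claw": 1,"dx": -0.03,"dy": -0.005,"dz": 0,"twist": 0.02},{"claw": 1,"dx": -0.06,"dy": -0.01,"dz": 0,"twist": 0.05},{"claw": 1,"dx": -0.09,"dy": -0.015,"dz": 0,"twist": 0.08},{"claw": 1,"dx": -0.118,"dy": -0.02,"dz": 0,"twist": 0.11},{"claw": 1,"dx": -0.142,"dy": -0.024,"dz": 0,"twist": 0.15},{"claw": 1,"dx": -0.16,"dy": -0.027,"dz": 0,"twist": 0.18},{"claw": 1,"dx": -0.172,"dy": -0.029,"dz": 0,"twist": 0.2},{"claw": 1,"dx": -0.1794,"dy": -0.0304,"dz": 0,"twist": 0.213},{"claw": 1,"dx": -0.1794,"dy": -0.0304,"dz": 0,"twist": 0.213},{"claw": 1,"dx": -0.1794,"dy": -0.0304,"dz": 0,"twist": 0.213}]}}

```text
clock: 9.0
tcp_pos: [559.7, 195.6, 189.2]
orientation: [180.0, -0.0, -92.1]
contact_force: [0.0, 0.4, -4.9]
opening: 0.718
```

Run:
```python
from plant import *
import cv2,numpy as np
o=get_obs();print(o['tcp_pos'],o['orientation'],o['contact_force'],o['opening'])
for n,s in(('side',np.s_[20:200,170:350]),('top',np.s_[120:300,80:260])):
    a=get_image(n);cv2.imwrite(f'pics/ov_{n}r.png',a)
    cv2.imwrite(f'pics/ov_{n}.png',np.clip(cv2.resize(a[s],(540,540),interpolation=cv2.INTER_CUBIC)*1.5,0,255).astype('uint8'))
```

```text
[559.72668795 195.5792248  189.17643034] [ 1.79985317e+02 -2.91045087e-02 -9.21054298e+01] [ 0.03115308  0.38935904 -4.92664875] 0.718329300769603
```

View pics/ov_side.png

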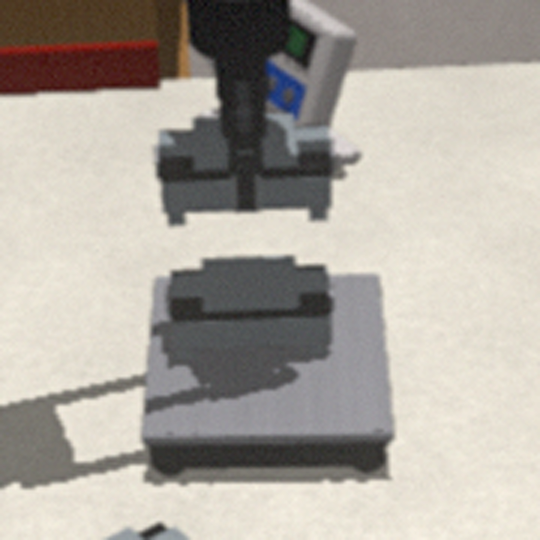

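View pics/ov_top.png

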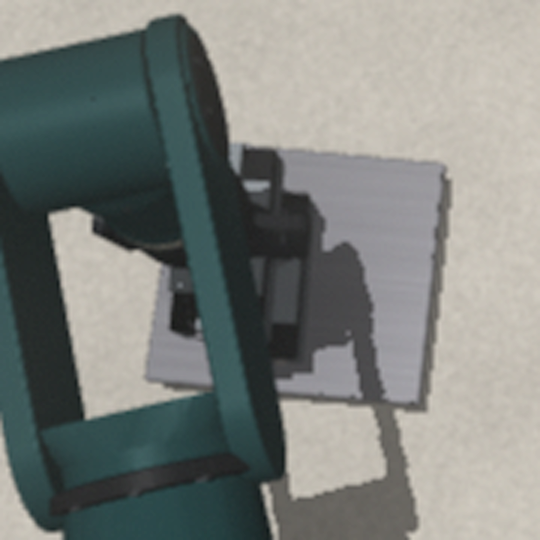

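Run:
```python
from h import *
a=np.radians(-2.1);R=np.array([[np.cos(a),-np.sin(a)],[np.sin(a),np.cos(a)]])
for nm,loc,z in(('feet',[[-62,-28],[62,-28]],179.5),('basefoot',[[-62,-28],[62,-28]],50),('lid edge',[[-65,-31],[65,-31]],229.5)):
    P=np.c_[np.array(loc)@R.T+[560,195.7],[z,z]];p=proj('side',P);print(nm,p.round(1),'crop',((p-[170,20])*3).round())
```

```text
feet [[225.4  95.7]
 [278.6  93.7]] crop [[166. 227.]
 [326. 221.]]
basefoot [[228.8 140.1]
 [278.4 138. ]] crop [[176. 360.]
 [325. 354.]]
lid edge [[222.6  77.5]
 [280.2  75.5]] crop [[158. 172.]
 [330. 166.]]
```

Emit:
{"name": "send_rows", "arguments": {"targets": [{"claw": 1,"dx": 0,"dy": 0,"dz": 0.01,"twist": 0},{"claw": 1,"dx": 0,"dy": 0,"dz": 0.022,"twist": 0},{"claw": 1,"dx": 0,"dy": 0,"dz": 0.034,"twist": 0},{"claw": 1,"dx": 0,"dy": 0,"dz": 0.045,"twist": 0},{"claw": 1,"dx": 0,"dy": 0,"dz": 0.054,"twist": 0},{"claw": 1,"dx": 0,"dy": 0,"dz": 0.06,"twist": 0},{"claw": 1,"dx": 0,"dy": 0,"dz": 0.064,"twist": 0},{"claw": 1,"dx": 0,"dy": 0,"dz": 0.066,"twist": 0},{"claw": 1,"dx": 0,"dy": 0,"dz": 0.066,"twist": 0},{"claw": 1,"dx": 0,"dy": 0,"dz": 0.066,"twist": 0}]}}

```text
clock: 10.35
tcp_pos: [560.2, 195.9, 123.7]
orientation: [-180.0, 0.0, -92.1]
contact_force: [-0.4, -0.1, -4.5]
opening: 0.723
```

Run:
```python
from plant import *
import cv2,numpy as np
o=get_obs();print(o['tcp_pos'],o['orientation'],o['contact_force'],o['opening'])
a=get_image('side')[40:180,190:330];b=get_image('top')[140:280,100:240]
cv2.imwrite('pics/near.png',np.clip(np.hstack([cv2.resize(x,(400,400),interpolation=cv2.INTER_CUBIC) for x in (a,b)])*1.6,0,255).astype('uint8'))
```

```text
[560.19268088 195.89245597 123.72327917] [-1.79954886e+02  6.57372808e-03 -9.21024276e+01] [-0.35219724 -0.12724541 -4.53522306] 0.7225218393580716
```

View pics/near.png

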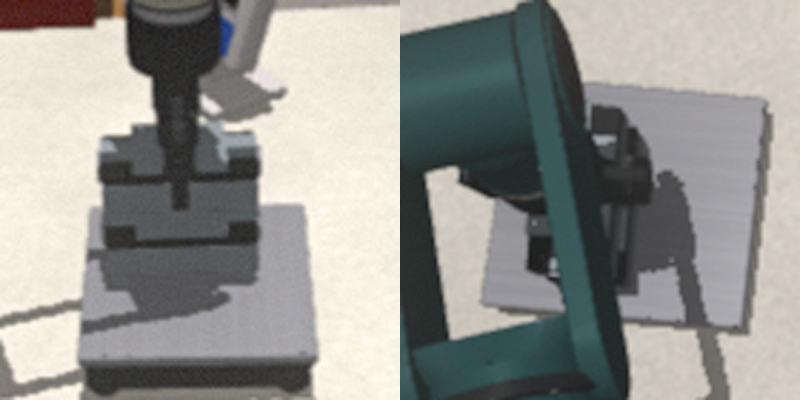

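The box hangs squarely over the twin: in the side crop the lid edges span columns 102–258 above and 105–258 below. I creep down.

Emit:
{"name": "send_rows", "arguments": {"targets": [{"claw": 1,"dx": 0,"dy": 0,"dz": 0.002,"twist": 0},{"claw": 1,"dx": 0,"dy": 0,"dz": 0.004,"twist": 0},{"claw": 1,"dx": 0,"dy": 0,"dz": 0.006,"twist": 0},{"claw": 1,"dx": 0,"dy": 0,"dz": 0.008,"twist": 0},{"claw": 1,"dx": 0,"dy": 0,"dz": 0.009,"twist": 0},{"claw": 1,"dx": 0,"dy": 0,"dz": 0.01,"twist": 0},{"claw": 1,"dx": 0,"dy": 0,"dz": 0.011,"twist": 0},{"claw": 1,"dx": 0,"dy": 0,"dz": 0.0115,"twist": 0},{"claw": 1,"dx": 0,"dy": 0,"dz": 0.012,"twist": 0},{"claw": 1,"dx": 0,"dy": 0,"dz": 0.012,"twist": 0}]}}

```text
clock: 11.7
tcp_pos: [560.0, 195.8, 111.2]
orientation: [180.0, -0.0, -92.1]
contact_force: [-0.0, 0.1, -5.6]
opening: 0.723
```

Emit:
{"name": "send_rows", "arguments": {"targets": [{"claw": 1,"dx": 0,"dy": 0,"dz": 0.0003,"twist": 0},{"claw": 1,"dx": 0,"dy": 0,"dz": 0.0006,"twist": 0},{"claw": 1,"dx": 0,"dy": 0,"dz": 0.0009,"twist": 0},{"claw": 1,"dx": 0,"dy": 0,"dz": 0.0012,"twist": 0},{"claw": 1,"dx": 0,"dy": 0,"dz": 0.0015,"twist": 0},{"claw": 1,"dx": 0,"dy": 0,"dz": 0.0015,"twist": 0},{"claw": 1,"dx": 0,"dy": 0,"dz": 0.0015,"twist": 0},{"claw": 1,"dx": 0,"dy": 0,"dz": 0.0015,"twist": 0},{"claw": 1,"dx": 0,"dy": 0,"dz": 0.0015,"twist": 0},{"claw": 1,"dx": 0,"dy": 0,"dz": 0.0015,"twist": 0}]}}

```text
clock: 12.95
tcp_pos: [560.0, 195.8, 109.8]
orientation: [-180.0, -0.0, -92.1]
contact_force: [-0.2, 0.1, -4.8]
opening: 0.72
```

Emit:
{"name": "send_rows", "arguments": {"targets": [{"claw": 1,"dx": 0,"dy": 0,"dz": 0.0002,"twist": 0},{"claw": 1,"dx": 0,"dy": 0,"dz": 0.0004,"twist": 0},{"claw": 1,"dx": 0,"dy": 0,"dz": 0.0006,"twist": 0},{"claw": 1,"dx": 0,"dy": 0,"dz": 0.0008,"twist": 0},{"claw": 1,"dx": 0,"dy": 0,"dz": 0.001,"twist": 0},{"claw": 1,"dx": 0,"dy": 0,"dz": 0.001,"twist": 0},{"claw": 1,"dx": 0,"dy": 0,"dz": 0.001,"twist": 0},{"claw": 1,"dx": 0,"dy": 0,"dz": 0.001,"twist": 0},{"claw": 1,"dx": 0,"dy": 0,"dz": 0.001,"twist": 0},{"claw": 1,"dx": 0,"dy": 0,"dz": 0.001,"twist": 0}]}}

```text
clock: 14.2
tcp_pos: [560.0, 195.9, 109.6]
orientation: [-180.0, -0.0, -92.1]
contact_force: [-3.2, -1.3, 5.1]
opening: 0.718
```

Contact at the expected height: about 10 N of load taken up at TCP z 109.6, with 109.7 predicted. I open slowly.

Emit:
{"name": "send_rows", "arguments": {"targets": [{"claw": 0.27,"dx": 0,"dy": 0,"dz": 0,"twist": 0},{"claw": 0.25,"dx": 0,"dy": 0,"dz": 0,"twist": 0},{"claw": 0.22,"dx": 0,"dy": 0,"dz": 0,"twist": 0},{"claw": 0.18,"dx": 0,"dy": 0,"dz": 0,"twist": 0},{"claw": 0.12,"dx": 0,"dy": 0,"dz": 0,"twist": 0},{"claw": 0.06,"dx": 0,"dy": 0,"dz": 0,"twist": 0},{"claw": 0,"dx": 0,"dy": 0,"dz": 0,"twist": 0},{"claw": 0,"dx": 0,"dy": 0,"dz": 0,"twist": 0},{"claw": 0,"dx": 0,"dy": 0,"dz": 0,"twist": 0},{"claw": 0,"dx": 0,"dy": 0,"dz": 0,"twist": 0}]}}

```text
clock: 15.45
tcp_pos: [560.0, 195.9, 108.8]
orientation: [-180.0, -0.0, -92.1]
contact_force: [-0.8, 0.5, -0.5]
opening: 1.001
```

Now straight up and clear.

Emit:
{"name": "send_rows", "arguments": {"targets": [{"claw": 0,"dx": 0,"dy": 0,"dz": -0.005,"twist": 0},{"claw": 0,"dx": 0,"dy": 0,"dz": -0.015,"twist": 0},{"claw": 0,"dx": 0,"dy": 0,"dz": -0.03,"twist": 0},{"claw": 0,"dx": 0,"dy": 0,"dz": -0.045,"twist": 0},{"claw": 0,"dx": 0,"dy": 0,"dz": -0.06,"twist": 0},{"claw": 0,"dx": 0,"dy": 0,"dz": -0.08,"twist": 0},{"claw": 0,"dx": 0,"dy": 0,"dz": -0.1,"twist": 0},{"claw": 0,"dx": 0,"dy": 0,"dz": -0.12,"twist": 0},{"claw": 0,"dx": 0,"dy": 0,"dz": -0.135,"twist": 0},{"claw": 0,"dx": 0,"dy": 0,"dz": -0.14,"twist": 0}]}}

```text
clock: 16.7
tcp_pos: [560.4, 196.0, 250.5]
orientation: [-179.9, 0.0, -92.1]
contact_force: [-0.4, -0.2, 0.3]
opening: 1.001
```

Emit:
{"name": "send_rows", "arguments": {"targets": [{"claw": 0,"dx": 0.02,"dy": 0.01,"dz": 0,"twist": 0},{"claw": 0,"dx": 0.05,"dy": 0.03,"dz": 0,"twist": 0},{"claw": 0,"dx": 0.09,"dy": 0.05,"dz": 0,"twist": 0},{"claw": 0,"dx": 0.13,"dy": 0.07,"dz": 0,"twist": 0},{"claw": 0,"dx": 0.17,"dy": 0.09,"dz": 0,"twist": 0},{"claw": 0,"dx": 0.21,"dy": 0.11,"dz": 0,"twist": 0},{"claw": 0,"dx": 0.25,"dy": 0.12,"dz": 0,"twist": 0},{"claw": 0,"dx": 0.28,"dy": 0.12,"dz": 0,"twist": 0},{"claw": 0,"dx": 0.3,"dy": 0.12,"dz": 0,"twist": 0},{"claw": 0,"dx": 0.3,"dy": 0.12,"dz": 0,"twist": 0}]}}

```text
clock: 17.95
tcp_pos: [428.6, -100.4, 248.2]
orientation: [179.9, 0.0, -92.2]
contact_force: [-0.1, -0.5, 0.3]
opening: 1.0
```

Run:
```python
from plant import *
import cv2,numpy as np
o=get_obs();print(o['tcp_pos'],o['contact_force'],o['clock'])
A=get_image('side');B=get_image('top');cv2.imwrite('pics/fs.png',A);cv2.imwrite('pics/ft.png',B)
a=A[40:180,190:330];b=B[140:280,100:240]
cv2.imwrite('pics/final.png',np.clip(np.hstack([cv2.resize(x,(400,400),interpolation=cv2.INTER_CUBIC) for x in (a,b)])*1.5,0,255).astype('uint8'))
```

```text
[ 428.58316482 -100.37274239  248.15488151] [-0.13793584 -0.54092979  0.29761069] 17.95
```

View pics/final.png

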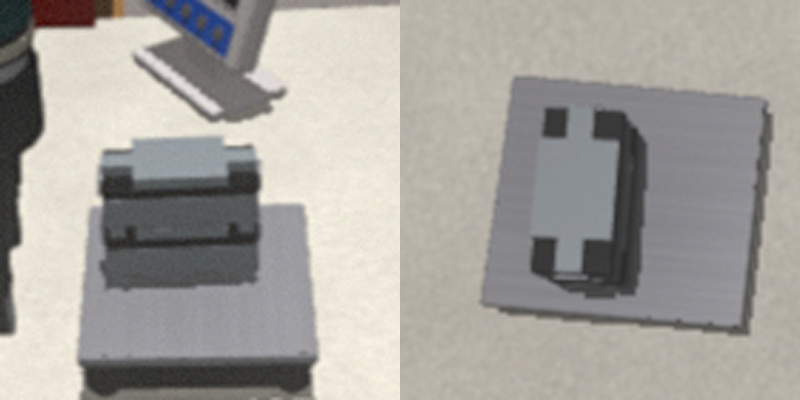

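View pics/ft.png

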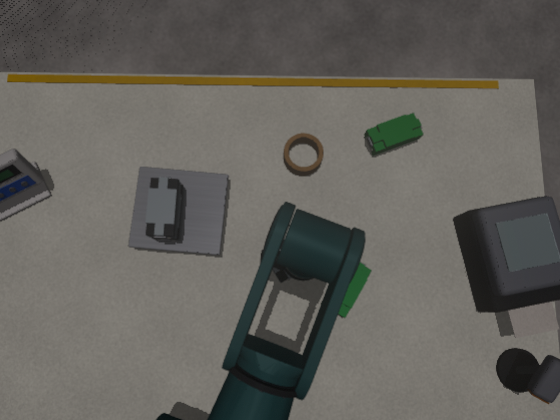

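```bash
python3 - <<'E'
from m import *
for z in(160,):
    print(cross('top',cv2.imread('pics/ft.png'),(161,207),z)); print(cross('side',cv2.imread('pics/fs.png'),(252,97),z))
A=cv2.imread('pics/side0.png').astype(int);B=cv2.imread('pics/fs.png').astype(int)
for i,I in enumerate((A,B)):
    cv2.imwrite(f'pics/b{i}.png',np.clip(cv2.resize(I[95:150,215:295].astype('uint8'),(640,440))*1.6,0,255))
E
python3 - <<'E'
import cv2,numpy as np
cv2.imwrite('pics/bb.png',np.hstack([cv2.resize(cv2.imread(f'pics/b{i}.png'),(400,275)) for i in(0,1)]))
E
```

```text
(array([559.7, 197. ]), array([560.8, 197.6]), 131.9, 63.3, -3.1, array([99., 96., 93.]))
(array([560.7, 196.8]), array([560.7, 197.2]), 124.9, 57.3, -1.8, array([109., 106., 101.]))[ WARN:0@0.632] global loadsave.cpp:1063 imwrite_ Unsupported depth image for selected encoder is fallbacked to CV_8U.
```

View pics/bb.png

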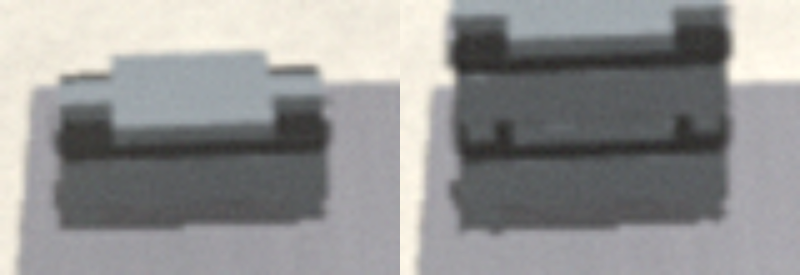

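The feet sit in the recesses and the twin hasn't moved (before and after crops agree). The top cross is at (560, 197) at z 160 in both views.

```bash
python3 -c "
from plant import *
print(sign_off())"
```

```text
the job is handed in; nothing more can be done
None
```

The long grey box from the bench now sits on its twin on the scale. I lowered it slowly until it touched, let go, and moved the arm clear before handing in at about 18 s.

- **Seating:** it touched at TCP z 109.6 mm, against 109.7 predicted for fully seated feet. After release, both cameras put its lid cross at about (560, 197) at 160 mm height. That is within about 1 mm of the twin's measured centre, well inside the 9 mm play.
- **Angle:** the two views gave -3.1° and -1.8°, against the twin's -2.1°. The lid outlines measured 132 x 63 mm and 125 x 57 mm, against the true 130 x 62 mm. I put these small disagreements down to mask noise.
- **Twin:** it looks unmoved in the side pictures before and after.
- **Bystanders:** the tape roll looks unmoved in the last top picture. The short box was hidden by the arm there and was not measured again, but the arm only passed above it.

No check failed. The highest force reading at the end of a move was about 6 N.

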